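# Square a drill pack into the tester's fence corner and trip the test

## Task

Push the drill pack that lies crooked on the tester's white ceramic tile fully home into the corner of the two steel fences, its long side flush along the long fence and its end flush against the short fence. Then, with the pack left sitting square there, press the sprung plunger on the trip box all the way down and let it come back up. Leave the other two packs, the steel sleeve and the small bowl where they stand.

Things in the scene. Friction and masses are not known exactly. Their poses are not given: they have to be found in the camera images.
- pack: the purple drill pack on the tile: a block 74 mm (its x) by 118 mm (its y) by 46 mm high, edges rounded 4 mm, with a black rail block 40 (x) by 80 (y) by 16 mm high on top, centred 12 mm towards -y; about 0.55 kg; origin at the centre of its underside. It starts up to 0.4 rad off square; home, its y lies along the tester's y
- tester: fixed tester: grey plate 200 (x) by 260 mm (y) with a white tile, tile top 20 mm above the bench. Long steel fence along its +x side (260 mm, along y), short one along its +y end (185 mm, along x), both 15 mm thick and 36 mm above the tile; -x and -y sides open. Origin at the centre of its underside; turned a little about the vertical
- corner (a point): the inside corner of the two fences at tile level, axes as the tester's: the long fence's face is the plane x = 0, the short fence's face y = 0, the tile lies at x < 0, y < 0. With the pack home its origin is 37 mm from the long fence and 59 mm from the short one
- plunger (a joint): how far the trip plunger is pressed down, 0 (up) to 0.014 m (bottomed); its spring takes 2 N to start and 5.5 N at the bottom
- plunger_top (a point): centre of the top face of the plunger's round steel head (42 mm across, 12 mm thick), 75 mm above the bench when up; it points up from a grey trip box 100 x 90 x 45 mm fixed to the bench left or right of the tester
- clipbar: fixed spring clip bar 170 x 50 mm holding five upright cells, 82 mm high in all, on the other side of the tester from the trip box; origin under its centre, long along its own x
- pack_b: another purple drill pack, same shape as the pack, on the bench; origin under its centre
- pack_c: another purple drill pack, 60 mm high body, on the bench; origin under its centre
- sleeve: steel cell sleeve, an upright tube 32 mm across and 70 mm high; origin under its centre
- tub: small round grey bowl, 70 mm across and 45 mm high; origin under its centre
Mind the look-alikes: they are no part of the job. Leave any green look-alike of the pack alone.

How it is judged:
By the outcome, as a careful person would: the job done as asked, in the order asked, and still so for the second after the job is handed in, with the robot touching nothing.
It also fails if it takes over 64 s, if anything falls off the work surface, if the arm or the gripper's body presses on something with over 40 N, if the wrist force passes 120 N, or if a joint passes its speed limit or range.

## Robot

A 6-joint arm with a two-finger parallel gripper is mounted at the origin on the work surface. World frame = base frame: x ahead of the robot, y to its left, z up, the work surface at z = 0. Lengths are in m, angles in degrees, forces in N, time in s.
With the tool pointing down it reaches from about 0.25 to 0.725 m from the base axis. Payload 9.7 kg.
Tool frame: the origin (TCP) lies between the finger pads; the fingertips stand 19 mm ahead of it and the grasp point (between the pads) is the TCP; z points along the fingers, y is the line along which they close (so a half turn about z gives the same grasp; the last joint's range is limited). The gripper opens to 85 mm and grips with 20 to 120 N. Pads are 22 mm wide; open, the fingers measure 114 mm over their backs; the gripper's body (76 mm by 85 mm) begins 54 mm behind the grasp point. The pads swing forward as they close: fully open they stand 13 mm farther back than shut.
Start: joints at [-71.505, 4.979, 10.078, 95.1, 0, 90], TCP at [0.174, -0.522, 0.25] pointing down, gripper open.
Joint ranges: [-179.16, 179.16], [-48.56, 103.87], [-65.8, 70.77], [-126.05, 130.52], [-82.76, 87.17], [-180, 180]. Speed limits (degrees/s): [127.2, 127.2, 147.25, 180, 180, 180].

## Interface

Orientations are given as [roll, pitch, yaw] about the fixed x, y, z axes, in that order (R = Rz(yaw) Ry(pitch) Rx(roll)).
In Python, from workcell import telemetry, camera, calibration, workorder gives the robot as it stands.
- The arm moves only by the tool play_rows, never from a script. Its argument "increments" is a list of rows, each a list of 3 entries, a list of its own where there are three numbers: the shift along the tool's x, y, z in mm, then the turn, a rotation vector about the tool's x, y, z in degrees, then the closure, from 0 (fully open) to 1 (shut). In form: [[[x, y, z], [ax, ay, az], jaw], ...]. A call has 1 to 20 rows; each row is the pose to reach, as a shift and turn from the pose commanded when the call began, along the tool's axes at that moment; what a row does not reach only later rows make up. A row lasts 1/10 s, in which the tool goes at most 50 mm and 8.59 degrees, less where a joint would pass 70% of its speed; a pose out of reach is approached as far as the arm can. A call with a gripper value outside its range is refused whole. The fingers move at their own pace and stop on an object; "grip_force" is the grip in N (left out, the last holds). Time passes only in rows, so rows that repeat a pose let the fingers close. It gives the time, the measured TCP pose, the force, the opening and the grip force at its end, in the units of the state.
- telemetry.get_obs(): the state, without advancing time (a new reading comes with each control period).
- camera(name): name is "scene" or "side" or "wrist"; returns (picture, depth): 480x640x3 uint8, red, green, blue; 480x640 float32, m along the optical axis (not along the pixel's ray), 0 where there is no reading.
- calibration(name): a dict with "vertical_fov" (degrees; the focal length in pixels is half the picture's height over the tangent of half this angle, whatever the lens; pixels are square), "cx", "cy" (the principal point, pixels), "k1" (the pictures are not rectified: a ray, as slopes to the right and down, at radius r is drawn at 1 + k1 r^2 times it, then the intrinsics apply), "rvec" (rotation vector, rad) and "tvec" (3), from world to camera coordinates, as OpenCV has them; the wrist camera has in their place "hand_eye" (4x4, takes a point from camera to tool coordinates, whose origin is the TCP and whose axes are the flange's). Camera axes: x right, y down, z forward; pixel columns grow to the right and rows downward; lengths in m; the calibration is good to about 2 mm. A picture is of the moment at which its call begins: read the wrist's pose just before it. calibration takes no time and is no camera call.
- workorder.job_done(): hands the job in; it is judged then, once.
The state is a dict: "time": time; "q": joint angles; "qd": joint speeds; "joint_efforts": joint torques, N m; "ee_pos": TCP position; "tcp_rot": TCP orientation; "wrist_force": force on the tool from outside, world axes, zero at the start; "torque": the same for the moment, N m; "opening": finger opening in m; "grasp_force": force on a finger pad.
Only numpy, scipy, OpenCV 4.12 (cv2) and the standard library are available. Lean on these libraries where they do the work, as an engineer would, in place of code of your own. Each camera call takes 0.05 s, during which the arm holds its last target. There are 200 camera calls.

## Working session

There is one attempt and no reset: what is moved stays moved. The work goes in short steps, Python scripts to look and compute and a tool call to move; the robot and the scene stay as the last step left them, time stands still between calls to the robot, and variables do not carry over. Pictures are saved under pics/ and viewed, at most 10 in all, crops included, and the job is handed in when it is done.

Besides the shell and the picture viewer there is one more tool, called after "Request:" in YAML: its name, and indented under it one key for each argument. play_rows: Moves the arm, as the interface text tells. Its arguments: {"type":"object","properties":{"increments":{"type":"array"},"grip_force":{"type":"number"}},"required":["increments"]}

```bash
mkdir -p pics
cat > h.py <<'E'
import numpy as np, cv2
from workcell import telemetry, camera, calibration, workorder
from scipy.spatial.transform import Rotation as R
def cam(name):
    o=telemetry.get_obs(); c=calibration(name)
    f=240/np.tan(np.radians(c["vertical_fov"])/2)
    if "hand_eye" in c:
        T=np.eye(4); T[:3,:3]=R.from_euler('xyz',o["tcp_rot"],degrees=True).as_matrix(); T[:3,3]=o["ee_pos"]
        T=T@np.array(c["hand_eye"])
    else:
        T=np.eye(4); T[:3,:3]=cv2.Rodrigues(np.array(c["rvec"],float))[0]; T[:3,3]=np.ravel(c["tvec"]); T=np.linalg.inv(T)
    im,d=camera(name)
    return dict(im=im,d=d,T=T,f=f,cx=c["cx"],cy=c["cy"],k1=c["k1"])
def slopes(C,uv):
    uv=np.asarray(uv,float).reshape(-1,2); p=(uv-[C["cx"],C["cy"]])/C["f"]; s=p.copy()
    for _ in range(20): s=p/(1+C["k1"]*(s**2).sum(1,keepdims=True))
    return np.c_[s,np.ones(len(s))]
def plane(C,uv,z):
    d=slopes(C,uv)@C["T"][:3,:3].T; o=C["T"][:3,3]
    return o+d*((z-o[2])/d[:,2])[:,None]
def cloud(C):
    v,u=np.mgrid[:480,:640]; s=slopes(C,np.c_[u.ravel(),v.ravel()])*C["d"].reshape(-1,1)
    return (s@C["T"][:3,:3].T+C["T"][:3,3]).reshape(480,640,3)
def save(C,n): cv2.imwrite("pics/"+n,C["im"][:,:,::-1])
E
python3 - <<'E'
from h import *
print(telemetry.get_obs())
for n in("scene","side"):
    C=cam(n); save(C,n+"0.png"); print(n,C["T"].round(3).tolist(),C["f"],C["k1"],(C["d"]>0).mean())
    np.savez("pics/"+n+"0.npz",**C)
E
```

```text
{'time': 0.0, 'q': array([-7.15058394e+01,  5.00968983e+00,  1.00332565e+01,  9.50997433e+01,
       -1.84218744e-04,  8.99993778e+01]), 'qd': array([ 0.03009609, -0.0482332 , -0.0291692 , -0.03398448, -0.03709202,
        0.01014038]), 'joint_efforts': array([ 1.33340363e-03, -5.20392144e+01,  4.64797318e+01,  1.68130727e-02,
       -3.82021130e-05, -1.17068288e-05]), 'ee_pos': array([ 0.17439553, -0.5213926 ,  0.24958586]), 'tcp_rot': array([-1.79923823e+02,  1.83391391e-04,  1.84947830e+01]), 'wrist_force': array([-0.96943115, -0.34506758,  0.43374193]), 'torque': array([-0.06996185,  0.04615293,  0.03519043]), 'grasp_force': 0.0, 'opening': 0.08519908338875387}
scene [[0.195, 0.623, -0.757, 1.567], [0.981, -0.126, 0.149, -0.252], [-0.002, -0.772, -0.636, 0.953], [0.0, 0.0, 0.0, 1.0]] 600.6651100009705 0.062196276811112484 0.9891178385416667
side [[-0.918, -0.273, 0.29, 0.203], [-0.398, 0.645, -0.652, 0.737], [-0.009, -0.714, -0.701, 0.889], [0.0, 0.0, 0.0, 1.0]] 491.5196272707088 -0.04767209660389275 0.9959765625
```

```bash
ls . pics
```

```text
.:
h.py
pics

pics:
scene0.npz
scene0.png
side0.npz
side0.png
```

View pics/scene0.png

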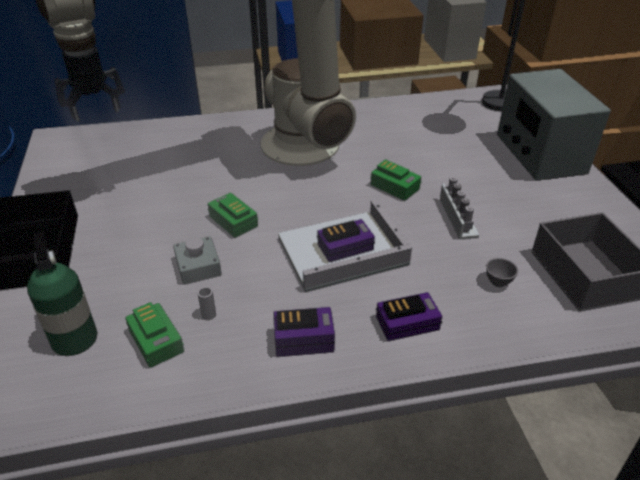

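View pics/side0.png

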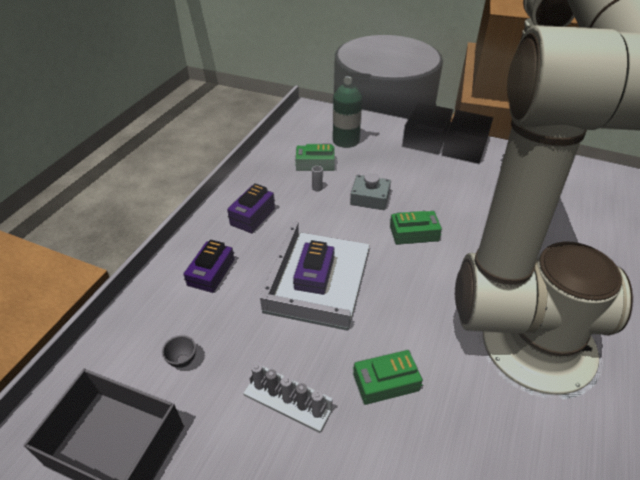

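The scene view has the tile around (345,245) with its fences on the near (+x) and right (+y) sides. The pack is at (345,240) and the trip box at (197,260). The side view agrees.

Run:
```python
from h import *
for n in("scene","side"):
    C=dict(np.load(f"pics/{n}0.npz")); P=cloud(C); im=C["im"].astype(int)
    hsv=cv2.cvtColor(C["im"],cv2.COLOR_RGB2HSV)
    pur=((hsv[...,0]>125)&(hsv[...,0]<150)&(hsv[...,1]>110)).astype(np.uint8)
    k,l,st,ce=cv2.connectedComponentsWithStats(pur)
    print(n)
    for i in range(1,k):
        if st[i,4]>150:
            p=P[l==i]; print(" purple",st[i],np.median(p,0).round(3),p.min(0).round(3),p.max(0).round(3))
    g=(P[...,0]>.3)&(P[...,0]<.75)&(P[...,1]>-.2)&(P[...,1]<.25)
    # table/tile level hist
    z=P[...,2][g]; h,e=np.histogram(z,np.arange(-.01,.12,.004)); print(list(zip(e.round(3),h)))
    # tile: white low-saturation bright z~.02
    def rect(m,name):
        p=P[m][:,:2].astype(np.float32); 
        r=cv2.minAreaRect(p); print(name,len(p),r, cv2.boxPoints(r).round(3).tolist())
    m=g&(abs(P[...,2]-.056)<.006)&(hsv[...,1]<60); rect(m,"fence")
    m=g&(abs(P[...,2]-.020)<.005)&(hsv[...,1]<60); rect(m,"tile")
    m=(P[...,2]>.066)&(P[...,2]<.083)&(P[...,1]<-.13)&(P[...,1]>-.5)&(P[...,0]>.3)&(P[...,0]<.6)&(hsv[...,1]<50); 
    if m.sum()>3: rect(m,"plunger"); print(np.argwhere(m).mean(0))
```

```text
scene
 purple [319 230  55  21 433] [0.546 0.025 0.066] [ 0.498 -0.252  0.048] [1.567 0.079 0.953]
 purple [ 377  293   64   47 1414] [0.793 0.091 0.044] [ 0.723 -0.252  0.004] [1.567 0.155 0.953]
 purple [275 308  59  35 778] [ 0.791 -0.105  0.06 ] [ 0.734 -0.252  0.037] [ 1.567 -0.066  0.953]
[(np.float64(-0.01), np.int64(9)), (np.float64(-0.006), np.int64(1167)), (np.float64(-0.002), np.int64(8894)), (np.float64(0.002), np.int64(3732)), (np.float64(0.006), np.int64(269)), (np.float64(0.01), np.int64(241)), (np.float64(0.014), np.int64(425)), (np.float64(0.018), np.int64(1684)), (np.float64(0.022), np.int64(810)), (np.float64(0.026), np.int64(296)), (np.float64(0.03), np.int64(321)), (np.float64(0.034), np.int64(303)), (np.float64(0.038), np.int64(306)), (np.float64(0.042), np.int64(442)), (np.float64(0.046), np.int64(462)), (np.float64(0.05), np.int64(375)), (np.float64(0.054), np.int64(759)), (np.float64(0.058), np.int64(428)), (np.float64(0.062), np.int64(337)), (np.float64(0.066), np.int64(315)), (np.float64(0.07), np.int64(77)), (np.float64(0.074), np.int64(116)), (np.float64(
[... 2855 characters left out ...]
7], [0.753000020980835, 0.15299999713897705], [0.3919999897480011, 0.164000004529953]]
tile 3819 ((0.5323782563209534, 0.023955687880516052), (0.33772382140159607, 0.4480122923851013), 80.12837219238281) [[0.28299999237060547, -0.10400000214576721], [0.7239999771118164, -0.1809999942779541], [0.7820000052452087, 0.15199999511241913], [0.3409999907016754, 0.2290000021457672]]
plunger 141 ((0.49331220984458923, -0.32729417085647583), (0.03889743238687515, 0.043289914727211), 21.532865524291992) [[0.46700000762939453, -0.3140000104904175], [0.4830000102519989, -0.35499998927116394], [0.5189999938011169, -0.3400000035762787], [0.503000020980835, -0.30000001192092896]]
[178.23404255 371.76595745]
```

Request:
play_rows:
  increments:
    - [[38,-33,-10],[0,0,0],0]
    - [[76,-66,-20],[0,0,0],0]
    - [[114,-99,-30],[0,0,0],0]
    - [[152,-133,-40],[0,0,0],0]
    - [[190,-166,-50],[0,0,0],0]
    - [[228,-199,-60],[0,0,0],0]
    - [[266,-232,-70],[0,0,0],0]
    - [[304,-265,-80],[0,0,0],0]
    - [[342,-298,-90],[0,0,0],0]
    - [[380,-331,-100],[0,0,0],0]
    - [[418,-365,-110],[0,0,0],0]
    - [[456,-398,-120],[0,0,0],0]
    - [[456,-398,-120],[0,0,0],0]
    - [[456,-398,-120],[0,0,0],0]

```text
time: 1.5
ee_pos: [0.4817, 0.0026, 0.3697]
tcp_rot: [-180.0, 0.1, 18.7]
wrist_force: [0.1, -0.1, -0.6]
opening: 0.0856
grasp_force: 0.0
```

Run:
```python
from h import *
C=cam("wrist"); save(C,"w1.png"); np.savez("pics/w1.npz",**C); print(C["T"].round(3).tolist(),C["f"])
```

```text
[[0.32, -0.898, -0.301, 0.559], [-0.948, -0.303, -0.101, 0.028], [-0.001, 0.318, -0.948, 0.493], [0.0, 0.0, 0.0, 1.0]] 412.4375038774079
```

View pics/w1.png

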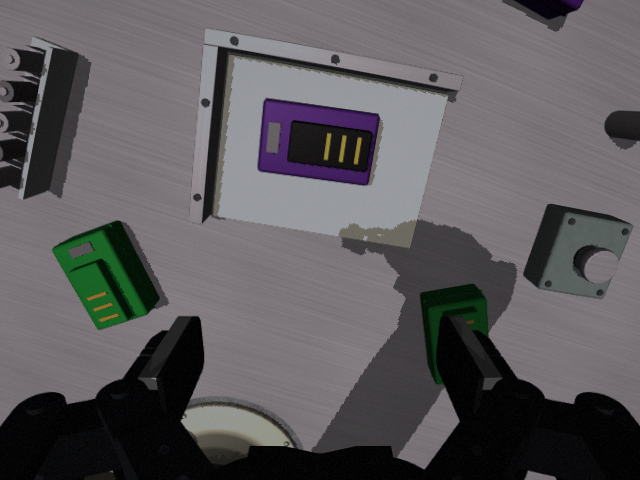

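The wrist view shows the fences as an L with its corner at about (215,45), the pack at (320,142) with its rail toward -y, and the plunger head at (600,265).

```bash
cat > t.py <<'E'
from h import *
def purple(C):
    hsv=cv2.cvtColor(C["im"],cv2.COLOR_RGB2HSV)
    return ((hsv[...,0]>120)&(hsv[...,0]<152)&(hsv[...,1]>90)).astype(np.uint8)
def longaxis(r):
    b=cv2.boxPoints(r); e=[b[1]-b[0],b[2]-b[1]]; v=max(e,key=np.linalg.norm); return np.degrees(np.arctan2(v[1],v[0]))%180
E
python3 - <<'E'
from t import *
C=dict(np.load("pics/w1.npz")); P=cloud(C); hsv=cv2.cvtColor(C["im"],cv2.COLOR_RGB2HSV)
g=np.zeros((480,640),bool); g[20:230,180:470]=1
pm=purple(C)>0
m=g&~cv2.dilate(pm.astype(np.uint8),np.ones((5,5))).astype(bool)&(abs(P[...,2]-.056)<.007)&(hsv[...,2]>90)
m[100:200,240:400]=0
v,u=np.nonzero(m); 
X=plane(C,np.c_[u,v],.056)[:,:2]
# split: long vs short arm
lo=X[(u>240)]; sh=X[(v>90)&(u<230)]
for n,x in(("long",lo),("short",sh)):
    r=cv2.minAreaRect(x.astype(np.float32)); vx=cv2.fitLine(x.astype(np.float32),cv2.DIST_HUBER,0,.01,.01).ravel()
    print(n,len(x),np.round(r[0],4),np.round(r[1],4),"dir",np.degrees(np.arctan2(vx[1],vx[0]))%180,"at",vx[2:])
# tile top via white
t=g&(abs(P[...,2]-.02)<.006); print("tile z",np.median(P[...,2][t]),"fence z",np.median(P[...,2][m]))
# picked corners
for z,n,uv in((.056,"fence top outer corner, ends",[(205,30),(462,75),(190,222)]),(.056,"inner corner",[(217,46)])): print(n,plane(C,uv,z).round(4).tolist())
# pack top
k,l,st,ce=cv2.connectedComponentsWithStats(pm.astype(np.uint8)); i=l[110:170,265:385]; i=np.bincount(i[i>0]).argmax()
cn=cv2.findContours((l==i).astype(np.uint8),cv2.RETR_EXTERNAL,cv2.CHAIN_APPROX_NONE)[0]; cn=max(cn,key=len)[:,0]
x=plane(C,cn,.064)[:,:2].astype(np.float32); r=cv2.minAreaRect(x); print("pack",np.round(r,4) if 0 else r,longaxis(r))
# plunger head
b=(P[...,2]>.066)&(P[...,2]<.084)&(P[...,1]<-.2); b[:,:560]=0; v,u=np.nonzero(b); x=plane(C,np.c_[u,v],.075)[:,:2].astype(np.float32)
print("plunger",len(x),cv2.minEnclosingCircle(x),x.mean(0), plane(C,[(602,264)],.075))
E
```

```text
long 3332 [0.6042 0.01  ] [0.0149 0.2232] dir 98.821335 at [0.6038441 0.012925 ]
short 1711 [0.463  0.1303] [0.141 0.015] dir 8.709422 at [0.46505174 0.13039297]
tile z 0.019995925977109363 fence z 0.05593700454275913
fence top outer corner, ends [[0.5865, 0.1558, 0.056], [0.6286, -0.0982, 0.056], [0.3916, 0.1243, 0.056]]
inner corner [[0.576, 0.1408, 0.056]]
pack ((0.5188707113265991, 0.017947569489479065), (0.07290924340486526, 0.11665918678045273), 10.951127052307129) 100.95114
plunger 1043 ((0.496405690908432, -0.32423579692840576), 0.023624848574399948) [ 0.49573404 -0.3239337 ] [[ 0.49827012 -0.32694968  0.075     ]]
```

Request:
play_rows:
  increments:
    - [[-7,-3,45],[0,0,3],0]
    - [[-14,-6,90],[0,0,6],0]
    - [[-21,-9,135],[0,0,9.8],0]
    - [[-28,-12,180],[0,0,9.8],0]
    - [[-34,-16,225],[0,0,9.8],0]
    - [[-34,-16,250],[0,0,9.8],0]
    - [[-34,-16,250],[0,0,9.8],0]
    - [[-34,-16,250],[0,0,9.8],0]

```text
time: 2.35
ee_pos: [0.4432, 0.0041, 0.1211]
tcp_rot: [180.0, -0.0, 8.6]
wrist_force: [0.8, -0.1, 0.2]
opening: 0.0853
grasp_force: 0.0
```

```bash
cat >> t.py <<'E'
psi=8.77; c,s=np.cos(np.radians(psi)),np.sin(np.radians(psi))
ex,ey=np.array([c,s]),np.array([-s,c]); corner=np.array([.5766,.1400])
def tf(p): p=np.asarray(p)[...,:2]-corner; return np.stack([p@ex,p@ey],-1)*1000
def state():
    o=telemetry.get_obs(); print(o["time"],o["ee_pos"].round(4),o["tcp_rot"].round(2),"corner mm",tf(o["ee_pos"]).round(1),"F",o["wrist_force"].round(1))
E
python3 - <<'E'
from t import *
for _ in range(3): state()
C=cam("wrist"); save(C,"w2.png")
E
```

```text
2.35 [0.4432 0.0041 0.1211] [ 1.7999e+02 -2.0000e-02  8.6300e+00] corner mm [-152.6 -113.9] F [ 0.8 -0.1  0.2]
2.35 [0.4432 0.0041 0.1211] [ 1.7999e+02 -2.0000e-02  8.6300e+00] corner mm [-152.6 -113.9] F [ 0.8 -0.1  0.2]
2.35 [0.4432 0.0041 0.1211] [ 1.7999e+02 -2.0000e-02  8.6300e+00] corner mm [-152.6 -113.9] F [ 0.8 -0.1  0.2]
```

View pics/w2.png

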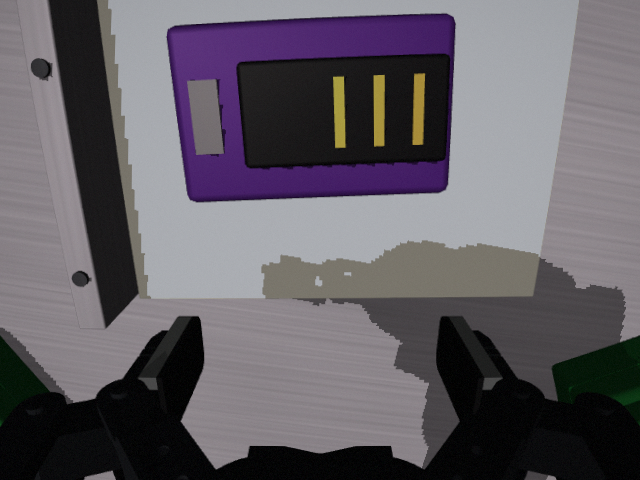

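Request:
play_rows:
  increments:
    - [[0,0,30],[0,0,0],0.3]
    - [[0,0,55],[0,0,0],0.3]
    - [[0,0,70],[0,0,0],0.3]
    - [[0,0,76],[0,0,0],0.3]
    - [[5,2,76],[0,0,0],0.3]
    - [[12,2,76],[0,0,0],0.3]
    - [[18,2,76],[0,0,0],0.3]
    - [[23,2,76],[0,0,0],0.3]
    - [[27,2,76],[0,0,0],0.3]
    - [[31,2,76],[0,0,0],0.3]
    - [[35,2,76],[0,0,0],0.3]
    - [[39,2,76],[0,0,0],0.3]
    - [[43,2,76],[0,0,0],0.3]
    - [[47,2,76],[0,0,0],0.3]
    - [[50,2,76],[0,0,0],0.3]
    - [[53,2,76],[0,0,0],0.3]
    - [[56,2,76],[0,0,0],0.3]
    - [[58,2,76],[0,0,0],0.3]
    - [[60,2,76],[0,0,0],0.3]
    - [[62,2,76],[0,0,0],0.3]

```text
time: 4.4
ee_pos: [0.504, 0.0122, 0.0443]
tcp_rot: [-180.0, 0.1, 8.7]
wrist_force: [-7.9, -1.7, 5.5]
opening: 0.0599
grasp_force: 3.9
```

```bash
cat >> t.py <<'E'
def packpose(name="wrist",z=.064):
    C=cam(name); m=purple(C); k,l,st,ce=cv2.connectedComponentsWithStats(m); P=cloud(C); best=None
    for i in range(1,k):
        if st[i,4]<100: continue
        cn=max(cv2.findContours((l==i).astype(np.uint8),cv2.RETR_EXTERNAL,cv2.CHAIN_APPROX_NONE)[0],key=len)[:,0]
        r=cv2.minAreaRect(plane(C,cn,z)[:,:2].astype(np.float32))
        if np.hypot(*(np.array(r[0])-[.54,.05]))<.09: print(name,"pack",tf(r[0]).round(1),np.round(np.array(r[1])*1000,1),"yaw err",round(longaxis(r)-90-psi,2))
    return C
E
python3 - <<'E'
from t import *
state()
for n in("wrist","scene","side"): packpose(n)
E
```

```text
4.4 [0.504  0.0122 0.0443] [-1.8e+02  1.5e-01  8.7e+00] corner mm [ -91.3 -115.2] F [-7.9 -1.7  5.5]
wrist pack [ -43.2 -112.9] [ 73.9 116.4] yaw err -0.14
scene pack [ -37.8 -114.8] [ 82.6 121.8] yaw err -2.0
side pack [ -24.6 -103.3] [ 68.  136.4] yaw err 24.24
```

Request:
play_rows:
  increments:
    - [[2,0,0],[0,0,0],0.3]
    - [[4,0,0],[0,0,0],0.3]
    - [[5,0,0],[0,0,0],0.3]
    - [[6,0,0],[0,0,0],0.3]

```text
time: 4.95
ee_pos: [0.5099, 0.0131, 0.0443]
tcp_rot: [-180.0, 0.1, 8.7]
wrist_force: [-7.6, -1.0, 4.8]
opening: 0.06
grasp_force: 3.9
```

Run:
```python
from t import *
state(); packpose()
```

```text
4.95 [0.5099 0.0131 0.0443] [-1.80e+02  1.50e-01  8.69e+00] corner mm [ -85.3 -115.2] F [-7.6 -1.   4.8]
wrist pack [ -37.1 -113. ] [ 73.9 116.4] yaw err -0.16
```

Request:
play_rows:
  increments:
    - [[1,0,0],[0,0,0],0.3]
    - [[2,0,0],[0,0,0],0.3]
    - [[2,0,0],[0,0,0],0.3]

```text
time: 5.3
ee_pos: [0.5101, 0.0131, 0.0443]
tcp_rot: [180.0, 0.4, 8.7]
wrist_force: [-18.6, -3.7, 12.1]
opening: 0.0599
grasp_force: 9.4
```

Request:
play_rows:
  increments:
    - [[-10,0,0],[0,0,0],0.3]
    - [[-25,0,0],[0,0,0],0.3]
    - [[-25,0,-40],[0,0,0],0.5]
    - [[-25,0,-80],[0,0,0],0.6]
    - [[-10,20,-90],[0,0,-8],0.6]
    - [[5,40,-90],[0,0,-16],0.6]
    - [[20,60,-90],[0,0,-24],0.6]
    - [[35,80,-90],[0,0,-32],0.6]
    - [[48,100,-90],[0,0,-40],0.6]
    - [[48,100,-90],[0,0,-48],0.6]
    - [[48,100,-90],[0,0,-56],0.6]
    - [[48,100,-90],[0,0,-64],0.6]
    - [[48,100,-90],[0,0,-72],0.6]
    - [[48,100,-90],[0,0,-80],0.6]
    - [[48,100,-90],[0,0,-88],0.6]
    - [[48,100,-90],[0,0,-90],0.6]
    - [[48,100,-90],[0,0,-90],0.6]
    - [[48,100,-90],[0,0,-90],0.6]
    - [[48,100,-90],[0,0,-90],0.6]

```text
time: 7.2
ee_pos: [0.5754, -0.0781, 0.1343]
tcp_rot: [180.0, 0.0, 98.6]
wrist_force: [-0.0, -0.5, -0.9]
opening: 0.0342
grasp_force: 0.0
```

Run:
```python
from t import *
state(); C=packpose(); save(C,"w3.png"); print(telemetry.get_obs()["q"].round(0))
```

```text
7.2 [ 0.5754 -0.0781  0.1343] [179.99   0.    98.64] corner mm [ -34.4 -215.3] F [-0.  -0.5 -0.9]
wrist pack [ -36.9 -132.1] [73.  78.8] yaw err -0.16
[-8.  8.  1. 83. -0. 74.]
```

View pics/w3.png

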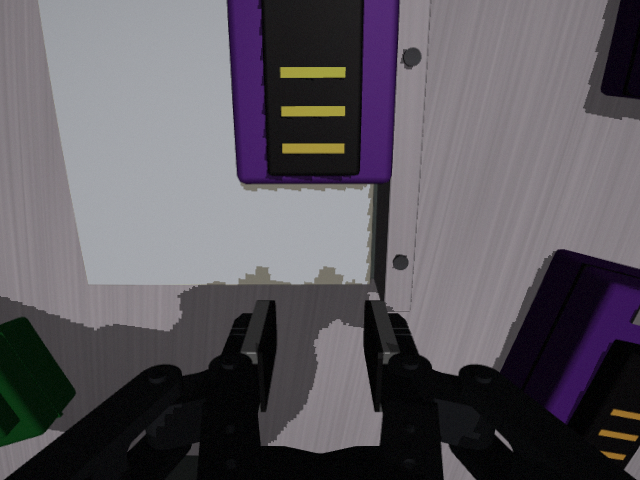

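Request:
play_rows:
  increments:
    - [[0,-3,30],[0,0,0],0.8]
    - [[0,-3,60],[0,0,0],0.8]
    - [[0,-3,78],[0,0,0],0.8]
    - [[0,-3,84],[0,0,0],0.8]
    - [[8,-3,84],[0,0,0],0.8]
    - [[18,-3,84],[0,0,0],0.8]
    - [[26,-3,84],[0,0,0],0.8]
    - [[31,-3,84],[0,0,0],0.8]
    - [[36,-3,84],[0,0,0],0.8]
    - [[41,-3,84],[0,0,0],0.8]
    - [[46,-3,84],[0,0,0],0.8]
    - [[51,-3,84],[0,0,0],0.8]
    - [[56,-3,84],[0,0,0],0.8]
    - [[61,-3,84],[0,0,0],0.8]
    - [[66,-3,84],[0,0,0],0.8]
    - [[70,-3,84],[0,0,0],0.8]
    - [[73,-3,84],[0,0,0],0.8]
    - [[76,-3,84],[0,0,0],0.8]
    - [[78,-3,84],[0,0,0],0.8]
    - [[79,-3,84],[0,0,0],0.8]

```text
time: 9.25
ee_pos: [0.5611, -0.0011, 0.0514]
tcp_rot: [179.9, 0.1, 98.7]
wrist_force: [1.0, -8.0, 3.1]
opening: 0.0171
grasp_force: 3.5
```

Run:
```python
from t import *
state(); C=packpose("side"); save(C,"s4.png"); packpose()
```

```text
9.25 [ 0.5611 -0.0011  0.0514] [1.7991e+02 1.4000e-01 9.8660e+01] corner mm [ -36.8 -137.1] F [ 1.  -8.   3.1]
side pack [-38.7 -62. ] [ 72.1 127.4] yaw err 0.02
wrist pack [-37.  -78.6] [72.6 93.5] yaw err -0.14
```

Request:
play_rows:
  increments:
    - [[2,0,0],[0,0,0],0.8]
    - [[4,0,0],[0,0,0],0.8]
    - [[6,0,0],[0,0,0],0.8]
    - [[7,0,0],[0,0,0],0.8]
    - [[7,0,0],[0,0,0],0.8]

```text
time: 9.85
ee_pos: [0.56, 0.0058, 0.0514]
tcp_rot: [179.9, 0.1, 98.7]
wrist_force: [0.8, -5.7, 3.9]
opening: 0.017
grasp_force: 2.9
```

Request:
play_rows:
  increments:
    - [[1,0,0],[0,0,0],0.8]
    - [[2,0,0],[0,0,0],0.8]
    - [[2,0,0],[0,0,0],0.8]

```text
time: 10.15
ee_pos: [0.5598, 0.0073, 0.0514]
tcp_rot: [179.9, 0.2, 98.6]
wrist_force: [0.5, -9.6, 2.9]
opening: 0.0169
grasp_force: 4.5
```

Request:
play_rows:
  increments:
    - [[1,0,0],[0,0,0],0.8]
    - [[2,0,0],[0,0,0],0.8]
    - [[2,0,0],[0,0,0],0.8]

```text
time: 10.45
ee_pos: [0.5599, 0.0074, 0.0514]
tcp_rot: [179.9, 0.4, 98.6]
wrist_force: [2.8, -20.4, 2.3]
opening: 0.0172
grasp_force: 10.1
```

Request:
play_rows:
  increments:
    - [[-15,0,0],[0,0,0],0.8]
    - [[-35,0,0],[0,0,0],0.8]
    - [[-60,0,-45],[0,0,0],0.8]
    - [[-80,0,-90],[0,0,0],0.8]
    - [[-95,0,-135],[0,0,0],0.8]
    - [[-110,0,-180],[0,0,0],0.8]
    - [[-115,0,-200],[0,0,0],0.8]
    - [[-115,0,-200],[0,0,0],0.8]
    - [[-115,0,-200],[0,0,0],0.8]

```text
time: 11.35
ee_pos: [0.5763, -0.1033, 0.25]
tcp_rot: [180.0, -0.0, 98.7]
wrist_force: [0.3, 0.5, -1.1]
opening: 0.0171
grasp_force: 0.0
```

Run:
```python
from t import *
state(); C=packpose(); np.savez("pics/w5.npz",**C); cv2.imwrite("pics/w5.png",C["im"][:,:,::-1])
```

```text
11.35 [ 0.5763 -0.1033  0.25  ] [ 1.7999e+02 -2.0000e-02  9.8680e+01] corner mm [ -37.4 -240.4] F [ 0.3  0.5 -1.1]
wrist pack [ -36.9 -107.8] [73.  29.2] yaw err -90.15
```

View pics/w5.png

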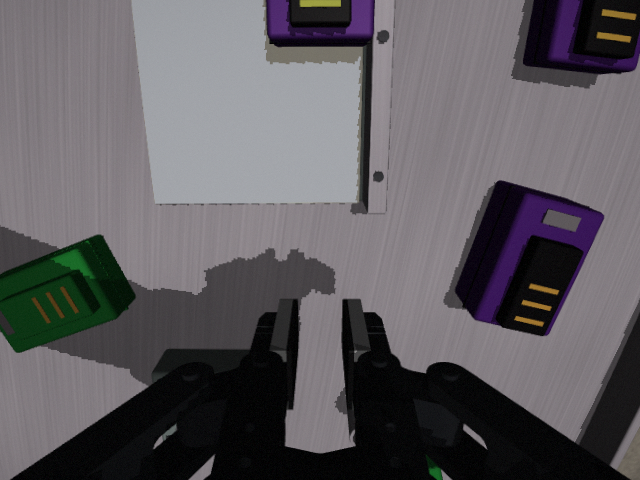

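The view shows the pack against the long fence, with its end at (320,45). I'll nudge +x again lightly and look from above.

Request:
play_rows:
  increments:
    - [[14,-8,0],[0,0,8],0.6]
    - [[28,-16,0],[0,0,16],0.6]
    - [[42,-24,0],[0,0,24],0.6]
    - [[56,-32,0],[0,0,32],0.6]
    - [[70,-40,0],[0,0,40],0.6]
    - [[84,-48,0],[0,0,48],0.6]
    - [[98,-56,0],[0,0,56],0.6]
    - [[112,-64,0],[0,0,64],0.6]
    - [[126,-72,20],[0,0,72],0.4]
    - [[140,-80,40],[0,0,80],0.4]
    - [[154,-88,60],[0,0,88],0.4]
    - [[170,-90,60],[0,0,90],0.4]
    - [[170,-90,60],[0,0,90],0.4]
    - [[170,-90,60],[0,0,90],0.4]
    - [[170,-90,60],[0,0,90],0.4]

```text
time: 12.9
ee_pos: [0.4616, 0.0509, 0.1901]
tcp_rot: [180.0, 0.0, 8.7]
wrist_force: [0.3, 0.0, 0.2]
opening: 0.0513
grasp_force: 0.0
```

Run:
```python
from t import *
state(); C=packpose(); save(C,"w6.png")
```

```text
12.9 [0.4616 0.0509 0.1901] [1.7999e+02 2.0000e-02 8.7500e+00] corner mm [-127.2  -70.5] F [0.3 0.  0.2]
wrist pack [-37.1 -59.1] [ 72.9 117. ] yaw err 0.07
```

View pics/w6.png

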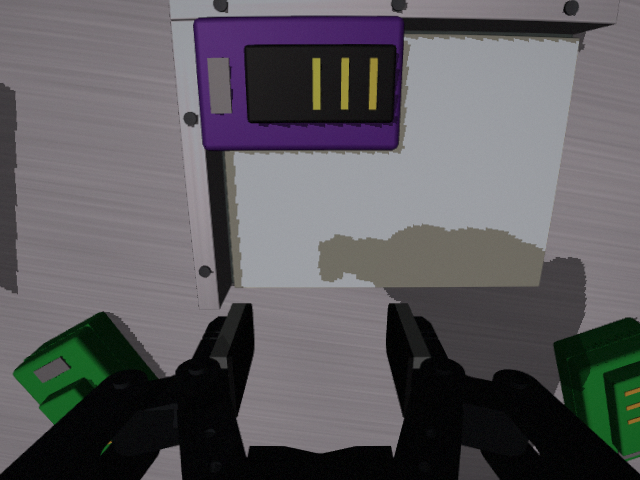

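The pack sits at (-37.1, -59.1) mm, square to 0.07°, so it is home. Next is the plunger.

Request:
play_rows:
  increments:
    - [[-3,40,0],[0,0,0],1]
    - [[-6,80,0],[0,0,0],1]
    - [[-8,120,0],[0,0,0],1]
    - [[-10,160,0],[0,0,0],1]
    - [[-13,200,0],[0,0,0],1]
    - [[-15,240,0],[0,0,0],1]
    - [[-18,280,0],[0,0,0],1]
    - [[-20,320,0],[0,0,0],1]
    - [[-24,360,0],[0,0,0],1]
    - [[-24,377,0],[0,0,0],1]
    - [[-24,377,40],[0,0,0],1]
    - [[-24,377,70],[0,0,0],1]
    - [[-24,377,70],[0,0,0],1]
    - [[-24,377,70],[0,0,0],1]

```text
time: 14.35
ee_pos: [0.4946, -0.3254, 0.1208]
tcp_rot: [-180.0, 0.0, 8.7]
wrist_force: [0.3, -0.6, 0.6]
opening: 0.0
grasp_force: 0.0
```

Run:
```python
from t import *
state(); C=cam("side"); cv2.imwrite("pics/s7.png",cv2.resize(C["im"][130:250,300:460,::-1],None,fx=4,fy=4))
```

```text
14.35 [ 0.4946 -0.3254  0.1208] [-1.7998e+02  3.0000e-02  8.6800e+00] corner mm [-152.  -447.5] F [ 0.3 -0.6  0.6]
```

View pics/s7.png

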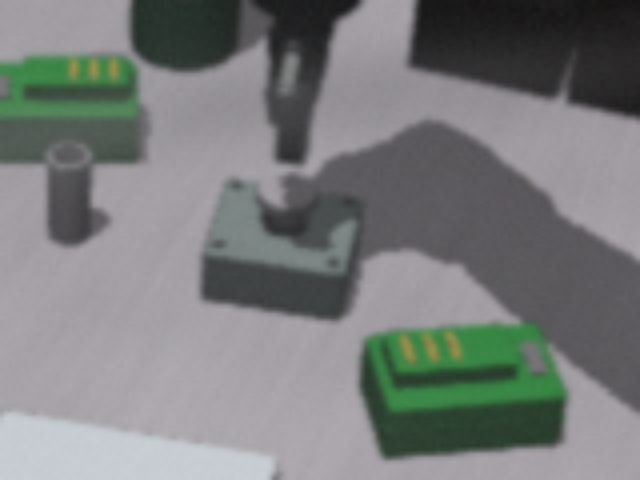

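The fingertips at (290,160) are centred over the plunger head at (287,195).

Request:
play_rows:
  increments:
    - [[0,0,12],[0,0,0],1]
    - [[0,0,22],[0,0,0],1]
    - [[0,0,27],[0,0,0],1]
    - [[0,0,31],[0,0,0],1]
    - [[0,0,35],[0,0,0],1]
    - [[0,0,38],[0,0,0],1]
    - [[0,0,38],[0,0,0],1]
    - [[0,0,38],[0,0,0],1]

```text
time: 15.2
ee_pos: [0.4948, -0.325, 0.0826]
tcp_rot: [-180.0, -0.0, 8.7]
wrist_force: [-2.2, 2.1, 4.6]
opening: -0.0001
grasp_force: 2.1
```

Request:
play_rows:
  increments:
    - [[0,0,1],[0,0,0],1]
    - [[0,0,2],[0,0,0],1]
    - [[0,0,3],[0,0,0],1]
    - [[0,0,4],[0,0,0],1]
    - [[0,0,4],[0,0,0],1]

```text
time: 15.7
ee_pos: [0.4949, -0.3251, 0.0799]
tcp_rot: [180.0, -0.1, 8.7]
wrist_force: [-6.4, 5.0, 16.6]
opening: 0.0001
grasp_force: 8.0
```

Request:
play_rows:
  increments:
    - [[0,0,1],[0,0,0],1]
    - [[0,0,1],[0,0,0],1]
    - [[0,0,1],[0,0,0],1]
    - [[0,0,-4],[0,0,0],1]
    - [[0,0,-10],[0,0,0],1]
    - [[0,0,-20],[0,0,0],1]
    - [[0,0,-40],[0,0,0],1]
    - [[0,0,-80],[0,0,0],1]
    - [[0,0,-120],[0,0,0],1]
    - [[0,0,-160],[0,0,0],1]
    - [[-100,0,-180],[0,0,0],1]
    - [[-100,0,-180],[0,0,0],1]
    - [[-100,0,-180],[0,0,0],1]

```text
time: 17.0
ee_pos: [0.3928, -0.3412, 0.261]
tcp_rot: [179.8, -0.1, 8.5]
wrist_force: [-0.3, -0.3, 0.5]
opening: -0.0
grasp_force: 0.0
```

Run:
```python
from t import *
state(); C=packpose("wrist"); P=cloud(C)
b=(np.hypot(P[...,0]-.496,P[...,1]+.325)<.015); print("head z",np.median(P[...,2][b]),b.sum())
for n in("scene","side"):
    C=packpose(n); P=cloud(C); b=(np.hypot(P[...,0]-.496,P[...,1]+.325)<.012); print(n,np.percentile(P[...,2][b],[10,50,80]))
save(C,"s8.png")
```

```text
17.0 [ 0.3928 -0.3412  0.261 ] [ 1.7983e+02 -6.0000e-02  8.5400e+00] corner mm [-255.  -447.6] F [-0.3 -0.3  0.5]
head z 0.074924664807351 1507
scene pack [-37.3 -58.7] [ 80.  119.1] yaw err 0.21
scene [-0.75111264  0.07326434  0.07635331]
side pack [-38.3 -56. ] [ 71.7 119.5] yaw err 0.1
side [0.04723993 0.07352033 0.07572574]
```

View pics/s8.png

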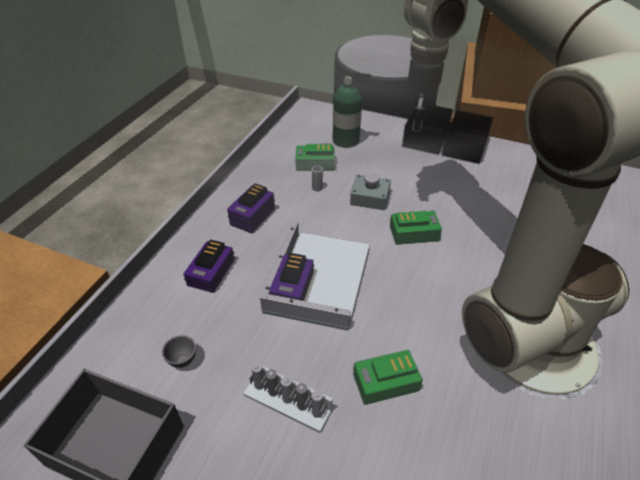

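The pack is in the corner at (290,277), the plunger is back up at 75 mm (370,182), and everything else stands where it was.

```bash
python3 -c "
from workcell import workorder
print(workorder.job_done())"
```

```text
the job is handed in; nothing more can be done
None
```

The pack is home in the fence corner (within about 0.1 mm and 0.1° by the wrist camera), the plunger was pressed to the bottom and is back up at 75 mm, nothing else looked moved in the last side view, and I handed the job in at about 17 s.

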